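# Return the orange carton to its place in the leaning laundry row

### The arm

A 6-joint arm with a two-finger parallel gripper is mounted at the origin on the work surface. World frame = base frame: x ahead of the robot, y to its left, z up, the work surface at z = 0. Lengths are in mm, angles in degrees, forces in N, time in s.
With the tool pointing down it reaches from about 300 to 825 mm from the base axis. Payload 5.4 kg.
Tool frame: the origin (TCP) lies midway between the tips of the shut fingers; the grasp point (between the pads) lies 19 mm behind it; z points along the fingers, y is the line along which they close (so a half turn about z gives the same grasp; the last joint's range is limited). The gripper opens to 92 mm and grips with 3 to 60 N. Pads are 20 mm wide; open, the fingers measure 128 mm over their backs; the gripper's body (75 mm by 189 mm) begins 69 mm behind the grasp point.
Start: joints at [-84.746, 9.076, 91.501, -0, 79.423, -12.038], TCP at [170.889, -549.002, 214.601] pointing down, gripper open.
Joint ranges: [-166.64, 166.64], [-54.1, 131.32], [10.49, 154.53], [-73.88, 253.88], [9.74, 151.15], [-171.62, 171.62]. Speed limits (degrees/s): [147.25, 147.25, 180, 180, 180, 180].

### API

Orientations are given as [roll, pitch, yaw] about the fixed x, y, z axes, in that order (R = Rz(yaw) Ry(pitch) Rx(roll)).
In Python, from plant import robot, telemetry, optics, outline_of gives the robot as it stands. The module is installed in compiled form; this text tells all that it offers. Calls block until the motion is done:
- robot.move_to(position, orientation): joint-space move of the TCP to a pose.
- robot.move_l(position, frame=None, velocity=150): straight line of the TCP; frame=None keeps the orientation; velocity is the mean speed in mm/s.
- robot.move_joints(angles): joint-space move.
- robot.move_gripper(opening, grip_force=None): finger opening in mm; grip_force is the grip in N (None keeps the last); returns when the fingers have stopped.
- robot.dwell(seconds).
- robot.inverse_kinematics(position, orientation): joint angles nearest the present ones, or None.
- telemetry.read_state(): the state.
- optics.camera(name): name is "side" or "top"; returns a dict with "color" (384x512x3 uint8, red, green, blue), "mtx" (3x3 intrinsics, pixels), "dist" ([k1, k2, p1, p2, k3] as OpenCV has them; the pictures are not rectified), "rvec" (rotation vector, rad) and "tvec" (3), from world to camera coordinates, as OpenCV has them. Camera axes: x right, y down, z forward; pixel columns grow to the right and rows downward; lengths in mm; the calibration is good to about 2 mm. A picture is of the moment at which its call begins. There is no depth.
A pose or a line that the arm cannot do raises robot.MotionError and nothing moves.
- robot.close_job(): hands the job in; it is judged then, once.
Trained networks look in a picture, given as the dict that the camera call returned (one of the last four; its "shot" number tells which), for a name from the list of things; names that differ only in an ending like _2 or _b are one class to them, and where a whole thing is asked for, a point or a joint stands for the part that bears it (a point fixed in the world has none). Each returns a list of dicts, best first, with "confidence" (0 to 1); they miss things now and then, are a little off and sometimes report something else, mostly with a low value. They report only what shows in the picture. A call takes as long as a camera call. They do not tell look-alikes from the thing itself.
- outline_of(picture, target): "region" (384x512 bool, what is visible of it) and "extent" ([left, top, width, height] in pixels, round what is visible of it).
The state is a dict: "clock": time; "qpos": joint angles; "joint_velocities": joint speeds; "joint_torque": joint torques, N m; "tool_pos": TCP position; "tcp_rot": TCP orientation; "ft_force": force on the tool from outside, world axes, zero at the start; "moment": the same for the moment, N m; "opening": finger opening in mm; "grasp_force": force on a finger pad.
Only numpy, scipy, OpenCV 4.12 (cv2) and the standard library are available. Lean on these libraries where they do the work, as an engineer would, in place of code of your own. Each camera call takes 0.05 s, during which the arm holds its last target. There are 200 camera calls.

### The job

Put the orange laundry carton back into the crowded leaning rack, at the orange label: slide the cartons there apart along the row to make room, without taking any of them out of the rack, then set the orange one in fully down among them with its white-panelled front facing out over the labels like the others. Do not drop it, leave every carton properly seated in the row, and do not disturb the bottle, tub and cup.

Things in the scene. Friction and masses are not known exactly. Their poses are not given: they have to be found in the camera images.
- tray: White tray without dividers, leaning 25 deg towards the robot. Origin: centre of its inner floor, 105 mm above the worktop. x: to the back and 25 deg up; y: along the row, to the robot's left; z: square to the floor, the way cartons stand and slide in and out. Inside 68 (x) by 216 mm (y); front and end walls 50 mm, back wall 40 mm above the floor, 5 to 6 mm thick. Fixed; place and heading vary.
- rack: The dark riser box under the tray, 125 by 230 mm, 80 mm high, fixed to the worktop; origin at its underside below the tray's origin, x away from the robot, y along the row, z up; heading within 0.25 rad of straight. The row has five places of about 40 mm along y.
- tab_orange: Orange label marking the orange carton's place: two plates 28 mm wide, 34 high, 4 thick, fixed outside the tray's front wall and, opposite it, its back wall (seen from above). It is at +40, 0 or -40 mm along the tray's y (one of the three middle places; the others have grey labels). Origin: centre of the front plate; y along the row as for the tray, z straight up.
- carton_orange: Loose rigid orange carton, 60 mm deep (x), 40 wide (y), 130 tall (z), 0.08 to 0.17 kg; starts upright on the worktop left or right of the tray, front within 0.9 rad of facing -x. Origin: centre of its underside. Its front (-x) face bears a white panel with a black band, and its top has a white strip along the front edge; its back is plain orange.
- orange_front (a point): Centre of the orange carton's front face (the one with the white panel), 65 mm above its underside.
- carton_blue: Loose blue carton, same shape, size, mass and front panel as the orange one, leaning in the row in any order, axes parallel to the tray's at the start, front face resting on the front wall. Origin: centre of its underside. Slides along the row; held by the top it may tip as its foot drags, unless gripped firmly and eased up 3 mm. At the start the gaps beside the row cartons are 2 to 19 mm.
- carton_green: Loose green carton, same shape, size, mass and front panel as the orange one, leaning in the row in any order, axes parallel to the tray's at the start, front face resting on the front wall. Origin: centre of its underside. Slides along the row; held by the top it may tip as its foot drags, unless gripped firmly and eased up 3 mm. At the start the gaps beside the row cartons are 2 to 19 mm.
- carton_grey: Loose grey carton, same shape, size, mass and front panel as the orange one, leaning in the row in any order, axes parallel to the tray's at the start, front face resting on the front wall. Origin: centre of its underside. Slides along the row; held by the top it may tip as its foot drags, unless gripped firmly and eased up 3 mm. At the start the gaps beside the row cartons are 2 to 19 mm.
- carton_white: Loose white carton, same shape, size, mass and front panel as the orange one, leaning in the row in any order, axes parallel to the tray's at the start, front face resting on the front wall. Origin: centre of its underside. Slides along the row; held by the top it may tip as its foot drags, unless gripped firmly and eased up 3 mm. At the start the gaps beside the row cartons are 2 to 19 mm.
- softener: Bystander: loose blue bottle with white cap, 60 mm across, 122 mm tall, 0.3 kg, standing on the worktop beside the tray. Origin: centre of its underside.
- powder_tub: Bystander: loose white jar with green cap, 64 mm across, 100 mm tall, 0.35 kg, standing on the worktop beside the tray. Origin: centre of its underside.
- scoop_cup: Bystander: loose green cup, 64 mm across, 85 mm tall, 0.15 kg, standing on the worktop beside the tray. Origin: centre of its underside.
Mind the look-alikes: they are no part of the job. Leave any pink, purple or yellow look-alike of the carton_green alone.

How it is judged:
By the outcome, as a careful person would: the job done as asked, in the order asked, and still so for the second after the job is handed in, with the robot touching nothing.
It also fails if it takes over 56 s, if anything falls off the work surface, if the arm or the gripper's body presses on something with over 40 N, if the wrist force passes 120 N, or if a joint passes its speed limit or range.

## Working session

There is one attempt and no reset: what is moved stays moved. The work goes in short steps, each a Python script; the robot and the scene stay as the last script left them, time stands still between calls to the robot, and variables do not carry over. Pictures are saved under pics/ and viewed, at most 10 in all, crops included, and the job is handed in when it is done.

```bash
mkdir -p pics; ls; cat > look.py <<'E'
import cv2,numpy as np
from plant import robot, telemetry, optics, outline_of
E
python3 - <<'E'
from look import *
ims=[]
for n in("side","top"):
    p=optics.camera(n); ims.append(p["color"])
    cv2.imwrite(f"pics/{n}0.png",p["color"][:,:,::-1])
    R=cv2.Rodrigues(np.array(p["rvec"],float))[0];print(n,"cam pos",-R.T@np.array(p["tvec"]).ravel(),p["mtx"],p["dist"])
    for t in["tray","tab_orange","carton_orange","carton_blue","carton_green","carton_grey","carton_white","softener","powder_tub","scoop_cup"]:
        print(t,[(d["extent"],round(d["confidence"],2)) for d in outline_of(p,t)])
print(telemetry.read_state()["clock"])
E
```

```text
pics
side cam pos [ 831.94385134 -708.14240258  682.37826271] [[400.11119255   0.         262.59199912]
 [  0.         400.11119255 186.08853873]
 [  0.           0.           1.        ]] [-0.05552393  0.          0.          0.          0.        ]
tray [([239.1, 146.8, 66.8, 75.4], 0.94)]
tab_orange [([287.8, 168.5, 4.5, 20.1], 0.58)]
carton_orange [([204.2, 266.5, 36.3, 64.1], 0.93)]
carton_blue [([230.0, 153.3, 47.7, 51.4], 0.8)]
carton_green [([310.3, 233.0, 62.0, 48.0], 0.89), ([350.3, 180.1, 23.8, 47.7], 0.87), ([200.3, 148.1, 32.7, 40.0], 0.79), ([238.6, 140.8, 46.8, 51.4], 0.61)]
carton_grey [([246.8, 132.8, 44.9, 44.8], 0.87)]
carton_white [([253.8, 119.2, 41.9, 42.8], 0.7)]
softener [([141.9, 255.8, 38.1, 54.2], 0.65)]
powder_tub [([283.4, 121.4, 13.7, 26.2], 0.57)]
scoop_cup [([319.1, 136.0, 25.3, 31.5], 0.67)]
top cam pos [ 337.26578864    5.17783372 1023.39380364] [[433.02713867   0.         252.17356824]
 [  0.         433.02713867 188.85676221]
 [  0.           0.           1.        ]] [-0.08013222  0.          0.          0.          0.        ]
tray [([194.1, 147.1, 110.8, 60.8], 0.79)]
tab_orange [([240.9, 156.2, 11.0, 4.5], 0.4)]
carton_orange [([360.2, 137.3, 41.7, 42.5], 0.76)]
carton_blue [([275.1, 155.6, 31.1, 39.8], 0.85)]
carton_green [([180.0, 260.7, 48.8, 65.4], 0.9), ([251.9, 156.5, 29.8, 45.0], 0.84), ([155.7, 97.7, 57.6, 41.2], 0.83), ([242.4, 88.7, 53.7, 44.1], 0.79), ([91.5, 166.9, 36.4, 28.3], 0.67), ([253.8, 242.6, 54.0, 56.4], 0.56)]
carton_grey [([225.4, 165.7, 32.2, 43.6], 0.62)]
carton_white [([200.9, 171.8, 28.2, 41.0], 0.6)]
softener [([383.3, 199.1, 30.5, 28.6], 0.61), ([272.7, 157.4, 32.6, 41.2], 0.44)]
powder_tub [([96.6, 223.9, 41.6, 34.9], 0.85), ([381.3, 200.3, 32.2, 27.3], 0.41)]
scoop_cup [([93.6, 164.3, 35.9, 31.6], 0.94)]
1.1
```

```bash
python3 - <<'E'
import cv2
a=cv2.imread("pics/top0.png");b=cv2.imread("pics/side0.png")
cv2.imwrite("pics/a.png",cv2.resize(a[80:340,80:440],(800,578),interpolation=cv2.INTER_CUBIC))
cv2.imwrite("pics/b.png",cv2.resize(b[90:340,130:390],(624,600),interpolation=cv2.INTER_CUBIC))
E
```

```text
(no output)
```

View pics/a.png

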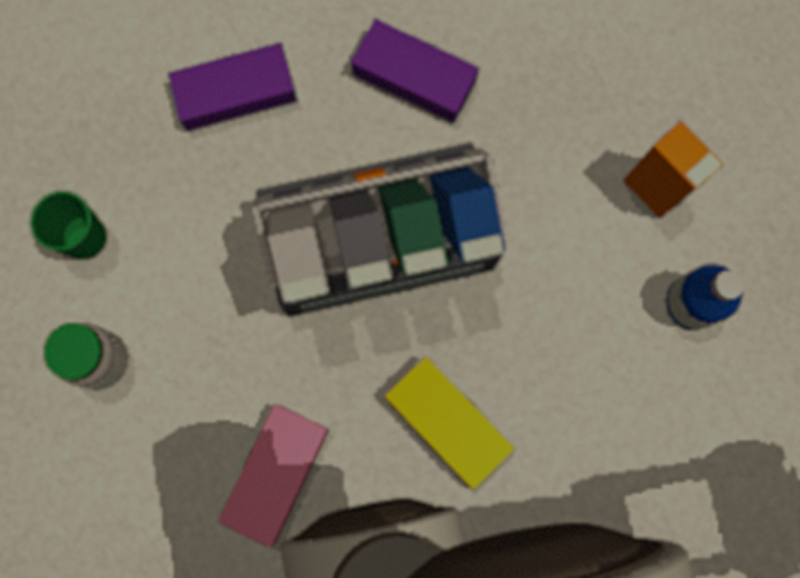

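View pics/b.png

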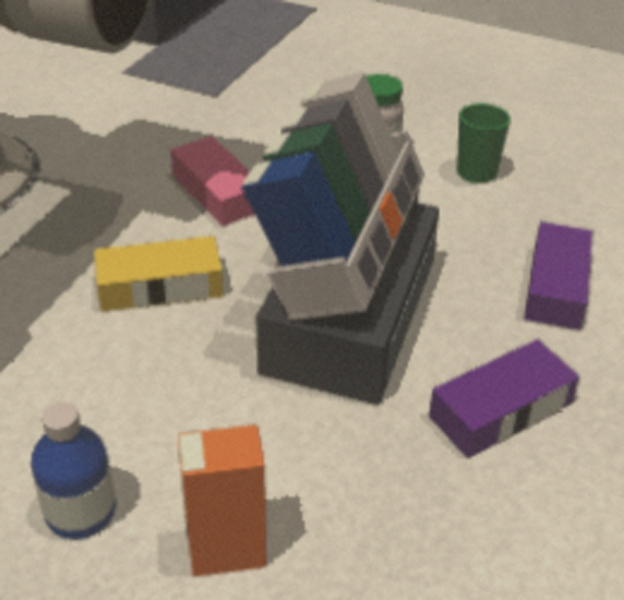

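The top view (zoomed) shows the row as white (300,255), grey (360,240), green (413,225) and blue (467,213). The orange tab is behind the middle of the row, at (370,175).

For "carton_green", the network's candidates are:
- **Zoomed (413,225), standing in the tray:** green, so this is the real one.
- **Purple at (233,85) and (415,68), yellow at (450,423), pink at (273,475):** look-alikes lying flat. I'll leave them alone.
- **Cup at (65,225):** a false hit.

There is only one orange carton, standing at (675,168) with its white strip at lower right. The enlarged crop confirms all of this.

Next I'll fit poses by ray-casting a label model.

```bash
cat >> look.py <<'E'
from scipy.optimize import minimize
from scipy.spatial.transform import Rotation as Ro
RY=Ro.from_euler('y',-25,degrees=True).as_matrix()   # tray x up, z leaning to robot
def Rz(a): return Ro.from_euler('z',a).as_matrix()
def tray_frame(x,y,yaw): return Rz(yaw)@RY, np.array([x,y,105.])
class View:
    def __init__(s,p,box):
        s.p=p; s.l,s.t,s.r,s.b=map(int,box)
        u,v=np.meshgrid(np.arange(s.l,s.r),np.arange(s.t,s.b)); s.shape=u.shape
        n=cv2.undistortPoints(np.stack([u,v],-1).reshape(-1,1,2).astype(float),p["mtx"],np.array(p["dist"])).reshape(-1,2)
        R=cv2.Rodrigues(np.array(p["rvec"],float))[0]
        s.d=np.c_[n,np.ones(len(n))]@R; s.o=-R.T@np.array(p["tvec"],float).ravel()
    def render(s,boxes):  # (label,R,t,lo,hi)
        best=np.full(len(s.d),np.inf); lab=np.zeros(len(s.d),int)
        for k,R,t,lo,hi in boxes:
            o=(s.o-t)@R; d=s.d@R; d=np.where(abs(d)<1e-9,1e-9,d)
            a,b=(np.array(lo)-o)/d,(np.array(hi)-o)/d
            n=np.minimum(a,b).max(1); f=np.maximum(a,b).min(1)
            h=(n<f)&(n>0)&(n<best); best[h]=n[h]; lab[h]=k
        return lab.reshape(s.shape)
    def crop(s,m): return m[s.t:s.b,s.l:s.r]
    def project(s,P):
        return cv2.projectPoints(np.atleast_2d(P).astype(float),s.p["rvec"],s.p["tvec"],s.p["mtx"],np.array(s.p["dist"]))[0].reshape(-1,2)
NAMES=["carton_white","carton_grey","carton_green","carton_blue"]
def row_boxes(q):
    R,t=tray_frame(*q[:3]); B=[]
    for i in range(4):
        B.append((i+1,R,t+R@[-4,q[3+i],0],(-30,-20,0),(30,20,130)))
    T=lambda lo,hi:B.append((5,R,t,lo,hi))
    T((-40,-114,-6),(40,114,0));T((-40,-114,0),(-34,114,50));T((34,-114,0),(40,114,40))
    T((-40,-114,0),(40,-108,50));T((-40,108,0),(40,114,50))
    B.append((6,Rz(q[2]),np.array([q[0],q[1],0]),(-62.5,-115,0),(62.5,115,80)))
    return B
def best_mask(p,name,cen=None):
    ds=[d for d in outline_of(p,name)]
    if cen is not None: ds=[d for d in ds if np.hypot(d["extent"][0]+d["extent"][2]/2-cen[0],d["extent"][1]+d["extent"][3]/2-cen[1])<25]
    return ds[0]["region"] if ds else None
def fit(views,obs,boxes,q0,step):
    # obs: per view list of (label set, mask)
    def cost(q):
        c=0
        for v,ob in zip(views,obs):
            L=v.render(boxes(q))
            for ks,m in ob: c+=(np.isin(L,ks)^m).sum()
        return c
    q=np.array(q0,float)
    for f in(1,.5,.25,.12):
        S=np.vstack([q]+[q+np.eye(len(q))[i]*step[i]*f for i in range(len(q))])
        r=minimize(cost,q,method="Nelder-Mead",options=dict(initial_simplex=S,maxfev=250,xatol=1e-3,fatol=.5)); q=r.x
    return q,r.fun
E
cat > measure.py <<'E'
from look import *
P={n:optics.camera(n) for n in("side","top")}
C={"side":[(275,140),(269,155),(262,166),(254,179)],"top":[(215,192),(241,187),(267,179),(290,175)]}
V=[];O=[]
for n,bx in(("side",(215,105,330,270)),("top",(180,135,320,230))):
    v=View(P[n],bx);ob=[];U=np.zeros((384,512),bool)
    for i,nm in enumerate(NAMES):
        m=best_mask(P[n],nm,C[n][i])
        if m is None: print("miss",n,nm);continue
        ob.append(((i+1,),v.crop(m)))
    t=best_mask(P[n],"tray"); 
    if t is not None: ob.append(((5,),v.crop(t)))
    k=best_mask(P[n],"rack")
    if k is not None and n=="side": ob.append(((6,),v.crop(k)))
    V.append(v);O.append(ob)
q,c=fit(V,O,row_boxes,[420,10,.19,75,27,-25,-75],[15,15,.06,8,8,8,8])
print("row",q.round(3),c,[sum(m.sum() for _,m in o) for o in O])
R,t=tray_frame(*q[:3])
for n,v in zip(P,V):
    for e in outline_of(P[n],"tab_orange"): print(n,"tab",e["extent"],round(e["confidence"],2))
    img=P[n]["color"].astype(int); om=(img[...,0]>150)&(img[...,0]>img[...,2]*2.2)
    ys,xs=np.nonzero(v.crop(om)); print("orange px",xs.mean()+v.l,ys.mean()+v.t,len(xs))
    print("cand +40,0,-40 back",v.project([t+R@[42,s,28] for s in(40,0,-40)]).round(1).tolist())
VO=[View(P["side"],(190,250,255,345)),View(P["top"],(345,120,415,195))]
OO=[[((1,),v.crop(best_mask(P[n],"carton_orange")))] for n,v in zip(P,VO)]
ob=lambda q:[(1,Rz(q[2]),np.array([q[0],q[1],0]),(-30,-20,0),(30,20,130))]
VS=[]
best=min((fit(VO,OO,ob,[430,-220,a],[15,15,.1]) for a in(-.2,.3,.7)),key=lambda r:r[1])
print("orange",best[0].round(3),best[1])
F=Rz(best[0][2]);
v=VO[1];print("front top edge px",v.project([np.r_[best[0][:2],0]+F@[-27,0,130]]))
# bystanders
vt=V[1]
for nm,h in(("softener",122),("powder_tub",100),("scoop_cup",85)):
    e=outline_of(P["top"],nm)[0]["extent"]; w=View(P["top"],(e[0]+e[2]/2,e[1]+e[3]/2,e[0]+e[2]/2+1,e[1]+e[3]/2+1))
    print(nm,(w.o+w.d[0]*(h/2-w.o[2])/w.d[0][2]).round(0))
for n,vs in(("side",(V[0],VO[0])),("top",(V[1],VO[1]))):
    im=P[n]["color"].copy()
    for v,B in zip(vs,(row_boxes(q),ob(best[0]))):
        L=v.render(B); e=cv2.morphologyEx(L.astype(np.uint8),cv2.MORPH_GRADIENT,np.ones((2,2),np.uint8))>0
        im[v.t:v.b,v.l:v.r][e]=(255,0,255)
    P[n]["ov"]=im
a=cv2.resize(P["side"]["ov"][100:340,190:390],(400,480));b=cv2.resize(P["top"]["ov"][80:240,180:420],(400,267))
b=np.vstack([b,np.zeros((213,400,3),np.uint8)])
cv2.imwrite("pics/ov.png",np.hstack([a,b])[...,::-1])
np.save("q.npy",np.r_[q,best[0]])
E
time python3 measure.py
```

```text
row [282.405  -3.803   0.474  80.393  43.124 -18.71  -71.404] 13538.0 [np.int64(8560), np.int64(4978)]
side tab [285.1, 168.4, 8.2, 18.5] 0.68
orange px 226.92436974789916 211.2016806722689 119
cand +40,0,-40 back [[191.5, 135.5], [189.8, 143.5], [188.0, 152.0]]
orange px nan nan 0
cand +40,0,-40 back [[237.0, 308.8], [254.0, 297.4], [270.9, 286.1]]
orange [ 3.80e+02 -2.10e+02 -1.67e-01] 3088.0
front top edge px [[355.29666974 261.77203632]]
softener [ 452. -335.   61.]
powder_tub [455. 304.  50.]
scoop_cup [549.  80.  42.]measure.py:22: RuntimeWarning: Mean of empty slice.
  ys,xs=np.nonzero(v.crop(om)); print("orange px",xs.mean()+v.l,ys.mean()+v.t,len(xs))
  ret = ret.dtype.type(ret / rcount)

real	0m18.232s
user	0m16.512s
sys	0m0.602s
```

View pics/ov.png

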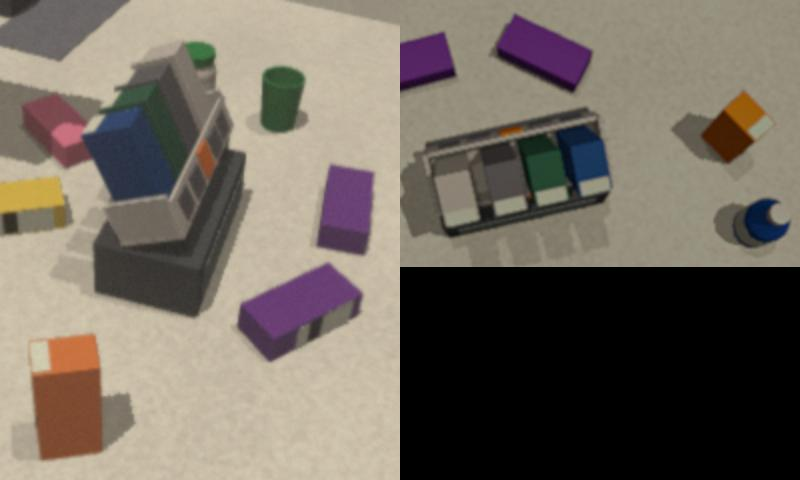

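The overlay is missing because my initial guesses were about 120 mm off. I'll re-seed them from the pixel rays.

```bash
cat >> look.py <<'E'
def ray_at(p,u,v,z):
    w=View(p,(u,v,u+1,v+1)); return (w.o+w.d[0]*(z-w.o[2])/w.d[0][2])[:2]
E
sed -i 's/^q,c=fit.*/g=ray_at(P["top"],248,176,150); go=ray_at(P["top"],381,158,65); print(g,go)\nq,c=fit(V,O,row_boxes,[*g,.19,75,27,-25,-75],[15,15,.06,8,8,8,8])/; s/\[430,-220,a\]/[*go,a]/; s/for a in(-.2,.3,.7)/for a in(-.7,-.2,.3,.7)/' measure.py
python3 measure.py
```

```text
[551.41992014  -5.40239512] [ 582.51496244 -316.77692669]
row [ 5.63712e+02 -9.50400e+00  1.24000e-01  8.07880e+01  2.33130e+01
 -2.54120e+01 -7.73370e+01] 3077.0 [np.int64(8603), np.int64(4967)]
side tab [286.8, 169.6, 5.3, 19.6] 0.39
orange px 226.46153846153845 211.6153846153846 117
cand +40,0,-40 back [[295.8, 166.8], [291.5, 176.1], [286.9, 186.2]]
top tab [241.3, 157.7, 15.2, 39.7] 0.53
orange px nan nan 0
cand +40,0,-40 back [[227.9, 162.7], [246.5, 158.5], [265.1, 154.4]]
orange [ 582.891 -316.978    0.596] 126.0
front top edge px [[398.16997627 158.6724216 ]]
softener [ 454. -333.   61.]
powder_tub [461. 301.  50.]
scoop_cup [608. 317.  42.]measure.py:23: RuntimeWarning: Mean of empty slice.
  ys,xs=np.nonzero(v.crop(om)); print("orange px",xs.mean()+v.l,ys.mean()+v.t,len(xs))
  ret = ret.dtype.type(ret / rcount)
```

View pics/ov.png

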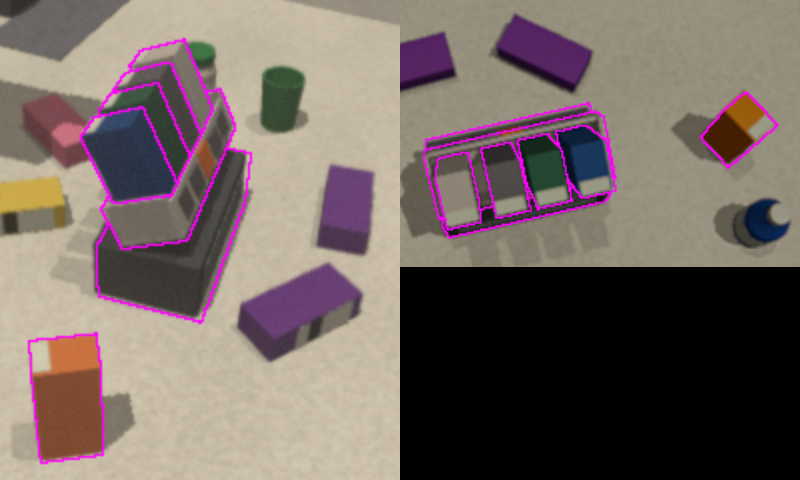

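The orange carton's pose fits well (cost 126), and the label is at y = 0: measured (246.4,158.4) against a predicted (246.5,158.5). The row fit is still some mm off, so I'll refit on saved masks and check each label.

```bash
cat > refit.py <<'E'
import re
src=open("measure.py").read().split("g=ray_at")[0]; exec(src)
rs=[]
for drop in((),(5,6)):
  OB=[[o for o in ob if o[0][0] not in drop] for ob in O]
  for yaw in(.15,.22):
    q,c=fit(V,OB,row_boxes,[555,-8,yaw,78,24,-26,-76],[12,12,.05,5,5,5,5])
    print(drop,q.round(3),c)
    for n,v,ob in zip(P,V,O):
        L=v.render(row_boxes(q)); print("  ",n,[(k[0],int((np.isin(L,k)^m).sum()),int(m.sum())) for k,m in ob])
    rs.append((drop,c,q))
q=min((r for r in rs if r[0]),key=lambda r:r[1])[2]
out=[]
for n,v in zip(P,V):
    im=v.crop(P[n]["color"]).copy(); im=cv2.resize(im,None,fx=3,fy=3)
    L=np.kron(v.render(row_boxes(q)),np.ones((3,3))).astype(np.uint8); im[cv2.morphologyEx(L,cv2.MORPH_GRADIENT,np.ones((2,2),np.uint8))>0]=(255,0,255)
    out.append(im)
h=max(i.shape[0] for i in out)
cv2.imwrite("pics/ov2.png",np.hstack([np.pad(i,((0,h-i.shape[0]),(0,0),(0,0))) for i in out])[...,::-1])
np.save("row.npy",q)
E
python3 refit.py
```

```text
() [ 5.63929e+02 -9.41100e+00  1.25000e-01  8.06540e+01  2.29640e+01
 -2.50740e+01 -7.82940e+01] 3063.0
   side [(1, 77, 610), (2, 102, 614), (3, 92, 658), (4, 123, 1403), (5, 442, 1331), (6, 1675, 3962)]
   top [(1, 54, 925), (2, 71, 847), (3, 65, 933), (4, 75, 1030), (5, 287, 1126)]
() [ 5.63845e+02 -9.69500e+00  1.23000e-01  8.05910e+01  2.34660e+01
 -2.44780e+01 -7.80300e+01] 3077.0
   side [(1, 78, 610), (2, 107, 614), (3, 97, 658), (4, 123, 1403), (5, 444, 1331), (6, 1665, 3962)]
   top [(1, 51, 925), (2, 63, 847), (3, 66, 933), (4, 82, 1030), (5, 301, 1126)]
(5, 6) [ 5.64901e+02 -1.06360e+01  1.21000e-01  8.16150e+01  2.47150e+01
 -2.40820e+01 -7.64910e+01] 622.0
   side [(1, 91, 610), (2, 113, 614), (3, 98, 658), (4, 122, 1403), (5, 471, 1331), (6, 1755, 3962)]
   top [(1, 35, 925), (2, 46, 847), (3, 61, 933), (4, 56, 1030), (5, 329, 1126)]
(5, 6) [ 5.65132e+02 -1.22150e+01  1.21000e-01  8.32350e+01  2.64470e+01
 -2.28520e+01 -7.49060e+01] 637.0
   side [(1, 92, 610), (2, 110, 614), (3, 94, 658), (4, 134, 1403), (5, 506, 1331), (6, 1802, 3962)]
   top [(1, 34, 925), (2, 44, 847), (3, 69, 933), (4, 60, 1030), (5, 397, 1126)]
```

View pics/ov2.png

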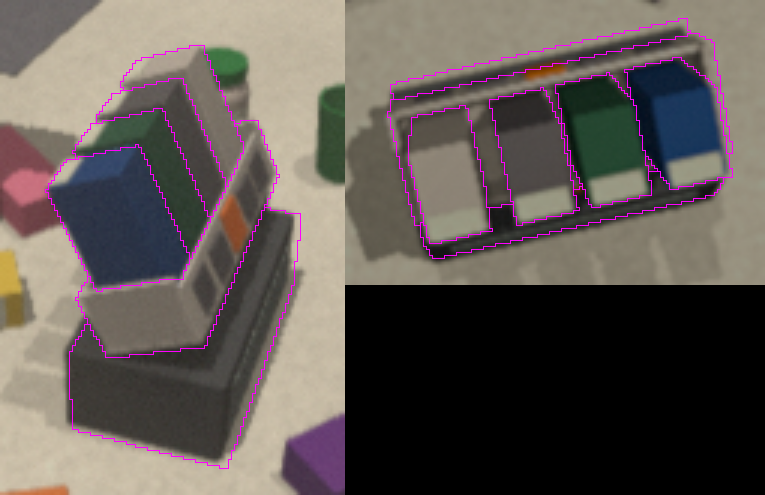

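The carton outlines agree to about 2 px, but the tray and rack sit about 3 px too far back. I'll test which assumption is off (tilt, carton offset or yaw) with a freer fit.

```bash
cat > refit2.py <<'E'
src=open("measure.py").read().split("g=ray_at")[0]; exec(src)
import pickle; pickle.dump((P,O),open("obs.pkl","wb"))
k=best_mask(P["side"],"rack"); ys,xs=np.nonzero(k); print("rack mask",xs.min(),xs.max(),ys.min(),ys.max())
def rb(q):
    R,t=tray_frame(*q[:3]); Rt=Rz(q[2])@Ro.from_euler('y',-q[8],degrees=True).as_matrix(); B=row_boxes(q[:7])
    B=[(k,Rt if k<6 else r,(t+Rt@[q[7],q[2+k],0] if k<5 else tt),lo,hi) for k,r,tt,lo,hi in B]
    return B
# rack mask out; use union silhouette (cartons+tray+rack) of rack|tray|carton masks in the side view
for nm,st,lbl in(("fixed",[8,8,.05,4,4,4,4,0.01,0.01],(1,2,3,4)),("free",[8,8,.05,4,4,4,4,4,2],(1,2,3,4)),("free+tray",[8,8,.05,4,4,4,4,4,2],(1,2,3,4,5))):
    OB=[[o for o in ob if o[0][0] in lbl] for ob in O]
    q=[558,-8,.2,78,24,-26,-76,-4,25]
    for _ in range(3): q,c=fit(V,OB,rb,q,st)
    print(nm,q.round(3),c)
    for n,v,ob in zip(P,V,O):
        L=v.render(rb(q)); print("  ",n,[(k[0],int((np.isin(L,k)^m).sum()),int(m.sum()),int((np.isin(L,k)&~m).sum())) for k,m in ob])
tiles=[]
for v,ob in zip(V,O):
    m=np.zeros(v.shape,np.uint8)
    for k,mm in ob: m[mm]=np.maximum(m[mm],40*k[0]) if k[0]<6 else np.maximum(m[mm],20)
    tiles.append(cv2.resize(m,None,fx=3,fy=3,interpolation=0))
h=max(i.shape[0] for i in tiles)
cv2.imwrite("pics/masks.png",np.hstack([np.pad(i,((0,h-i.shape[0]),(0,0))) for i in tiles]))
E
python3 refit2.py
```

```text
rack mask 236 312 145 258
fixed [ 5.64644e+02 -1.07860e+01  1.21000e-01  8.19580e+01  2.36120e+01
 -2.43060e+01 -7.72760e+01 -4.00000e+00  2.50110e+01] 593.0
   side [(1, 56, 621, 25), (2, 89, 554, 58), (3, 97, 707, 62), (4, 54, 1472, 54), (5, 384, 1407, 370), (6, 1852, 4118, 317)]
   top [(1, 31, 906, 27), (2, 91, 805, 86), (3, 64, 922, 60), (4, 111, 985, 100), (5, 416, 1349, 220)]
free [ 5.66555e+02 -1.09830e+01  1.21000e-01  8.27540e+01  2.41310e+01
 -2.39600e+01 -7.51390e+01 -5.50100e+00  2.58300e+01] 547.0
   side [(1, 45, 621, 24), (2, 52, 554, 44), (3, 79, 707, 43), (4, 64, 1472, 64), (5, 456, 1407, 418), (6, 1998, 4118, 388)]
   top [(1, 42, 906, 40), (2, 102, 805, 97), (3, 73, 922, 72), (4, 90, 985, 88), (5, 488, 1349, 301)]
free+tray [ 5.64929e+02 -1.00140e+01  1.26000e-01  8.14000e+01  2.33670e+01
 -2.49790e+01 -7.72300e+01 -4.89300e+00  2.52830e+01] 1332.0
   side [(1, 55, 621, 24), (2, 63, 554, 49), (3, 77, 707, 46), (4, 53, 1472, 52), (5, 380, 1407, 367), (6, 1877, 4118, 316)]
   top [(1, 56, 906, 42), (2, 90, 805, 87), (3, 77, 922, 71), (4, 109, 985, 98), (5, 372, 1349, 222)]
```

View pics/masks.png

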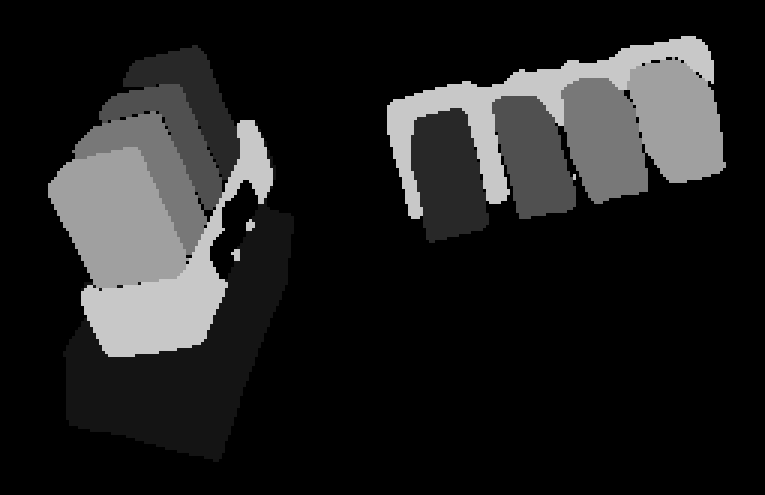

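Fits agree within about 2 mm: tray (565,-10.5), yaw 0.123. The grey right edge and green left edge are nearly at the label, so grey (pushing white) goes left and green (pushing blue) goes right. I'll check reachability first.

```bash
cat > arm.py <<'E'
from look import *
TR,TT=tray_frame(564.8,-10.5,.123)
OR,OT=Rz(.596),np.array([582.9,-317.,0])
S=1
def eul(R): return Ro.from_matrix(R).as_euler('xyz',degrees=True).tolist()
def grip_R(R,s=None):
    s=s or S; X,Y,Z=R.T; return eul(np.c_[s*Y,s*X,-Z])
def tp(x,y,z): return (TT+TR@[x,y,z]).tolist()
def st(msg=""):
    s=telemetry.read_state(); T=(np.array(s["tool_pos"])-TT)@TR
    print(msg,"t%.1f"%s["clock"],"tray",T.round(1),"F",(np.array(s["ft_force"])@TR).round(1),"open %.1f"%s["opening"],"grip %.1f"%s["grasp_force"]); return s
E
python3 - <<'E'
from arm import *
for s in(1,-1):
    print(s,grip_R(TR,s),grip_R(OR,s))
    for nm,p,R in [("or",OT+[0,0,81],OR),("orhi",OT+[0,0,330],OR)]+[(f"t{y},{z}",tp(-4,y,z),TR) for y in(45,0,-45) for z in(81,160,300)]:
        j=robot.inverse_kinematics(list(p),grip_R(R,s)); print(nm,None if j is None else np.round(j))
E
```

```text
1 [155.0, 1.2722218725854067e-14, 97.04738088010912] [180.0, 0.0, 124.14828458979707]
or [-39.  29.  82.   0.  69. -73.]
orhi [-39.  20.  66.   0.  94. -73.]
t45,81 [-16. -17. 124.  12.  50. -29.]
t45,160 [-18. -28. 123.  12.  62. -29.]
t45,300 [-24. -40. 117.  13.  82. -30.]
t0,81 [-22. -16. 123.  15.  52. -37.]
t0,160 [-25. -26. 122.  15.  63. -36.]
t0,300 [-31. -38. 116.  15.  83. -38.]
t-45,81 [-28. -14. 122.  18.  53. -44.]
t-45,160 [-31. -24. 121.  17.  64. -43.]
t-45,300 [-38. -35. 114.  18.  83. -44.]
-1 [-154.99999999999997, -1.2722218725854067e-14, -82.95261911989087] [180.0, 0.0, -55.85171541020293]
or [-39.  29.  82.  -0.  69. 107.]
orhi [-39.  20.  66.  -0.  94. 107.]
t45,81 [-16. -17. 124.  12.  50. 151.]
t45,160 [-18. -28. 123.  12.  62. 151.]
t45,300 [-24. -40. 117.  13.  82. 150.]
t0,81 [-22. -16. 123.  15.  52. 143.]
t0,160 [-25. -26. 122.  15.  63. 144.]
t0,300 [-31. -38. 116.  15.  83. 142.]
t-45,81 [-28. -14. 122.  18.  53. 136.]
t-45,160 [-31. -24. 121.  17.  64. 137.]
t-45,300 [-38. -35. 114.  18.  83. 136.]
```

```bash
cat >> arm.py <<'E'
def slide(y0,y1,first=False):
    G=grip_R(TR); robot.move_gripper(88,35)
    robot.move_to(tp(-3.5,y0,190 if first else 175),G)
    robot.move_l(tp(-3.5,y0,81),velocity=150); st("at")
    robot.move_gripper(45,35); robot.dwell(.1); st("gripped")
    robot.move_l(tp(-3,y0,84),velocity=30)
    n=2; 
    for k in range(1,n+1):
        robot.move_l(tp(-3,y0+(y1-y0)*k/n,84),velocity=40); s=st("slide")
        if abs(np.array(s["ft_force"])@TR[:,1])>25: break
    robot.move_l(tp(-3.2,y1 if k==n else y0+(y1-y0)*k/n,81.3),velocity=30); st("down")
    robot.move_gripper(88); robot.move_l((np.array(telemetry.read_state()["tool_pos"])+TR@[0,0,80]).tolist(),velocity=200); st("up")
E
python3 - <<'E'
from arm import *
slide(23.6,44.5,True)
p=optics.camera("side");t=optics.camera("top")
cv2.imwrite("pics/s1.png",np.hstack([cv2.resize(p["color"][90:290,190:350],(400,500)),cv2.resize(t["color"][120:280,150:280],(400,500))])[...,::-1])
E
```

```text
at t8.1 tray [-2.8 23.3 81.6] F [-0.  -0.  -0.1] open 88.2 grip 0.0
gripped t8.7 tray [-3.3 23.5 81.3] F [-1.6  0.1  4.7] open 59.7 grip 35.0
slide t9.3 tray [-3.1 34.5 83.9] F [-0.9 -1.4 -0.7] open 60.2 grip 34.9
slide t9.8 tray [-3.  44.9 84. ] F [-0.2  1.1 -0.6] open 59.9 grip 34.9
down t10.0 tray [-3.2 44.4 81.2] F [-0.4  0.4 -1.2] open 60.1 grip 35.0
up t11.1 tray [ -3.5  44.4 160.8] F [-0.5  0.1 -0. ] open 87.9 grip 0.0
```

View pics/s1.png

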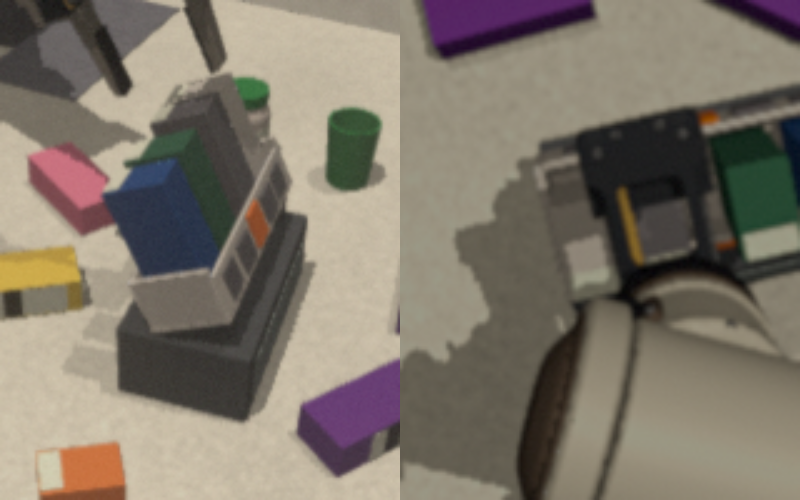

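Grey slid left cleanly and stands against white, with the centre label now exposed. Next: green to the right (pushing blue), then pick the orange carton and check the gap.

```bash
cat > gap.py <<'E'
from look import *
def gap(q0,img=None):
    P={n:optics.camera(n) for n in("side","top")}; V=[];O=[]
    for n,bx in(("side",(215,105,330,270)),("top",(180,135,320,230))):
        v=View(P[n],bx);ob=[]
        c0=v.project([tray_frame(*q0[:3])[1]+tray_frame(*q0[:3])[0]@[-4,y,90] for y in q0[3:]])
        for i,nm in enumerate(NAMES):
            m=best_mask(P[n],nm,c0[i])
            if m is None: print("miss",n,nm)
            else: ob.append(((i+1,),v.crop(m)))
        V.append(v);O.append(ob)
    f=lambda s:row_boxes(np.r_[q0[:3],s])
    s,c=fit(V,O,f,q0[3:],[5]*4); print("row y",s.round(1),"cost",c)
    return P,s
E
python3 - <<'E'
from arm import *
from gap import gap
slide(-24.5,-44.5)
robot.move_l(tp(-3.5,-44.5,230),velocity=250)
G=grip_R(OR)
robot.move_to((OT+[0,0,220]).tolist(),G); st("above orange")
P,s=gap([564.8,-10.5,.123,86,45,-44.5,-84.5])
cv2.imwrite("pics/s2.png",np.hstack([cv2.resize(P["side"]["color"][90:340,170:340],(400,588)),cv2.resize(P["top"]["color"][100:240,180:420],(400,233)) if 0 else np.vstack([cv2.resize(P["top"]["color"][100:240,180:420],(400,233)),np.zeros((355,400,3),np.uint8)])])[...,::-1])
E
```

```text
at t12.6 tray [ -3.  -24.1  81.5] F [0.6 0.  1. ] open 87.7 grip 0.0
gripped t13.2 tray [ -3.3 -24.7  81.3] F [-0.7  0.3  5. ] open 60.3 grip 34.9
slide t13.9 tray [ -3.1 -34.9  83.9] F [-0.5 -0.1 -1.7] open 59.9 grip 34.9
slide t14.3 tray [ -3.  -44.9  84. ] F [-0.5  0.4  0.1] open 59.9 grip 34.9
down t14.5 tray [ -3.1 -44.5  81.3] F [-1.   0.1 -0.3] open 60.1 grip 35.0
up t15.7 tray [ -3.5 -44.5 160.9] F [-0.1  0.9 -0.1] open 87.9 grip 0.0
above orange t17.2 tray [  30.7 -305.5  112.2] F [-0.1 -0.1  0.5] open 88.2 grip 0.0
row y [ 85.1  45.8 -44.3 -84.9] cost 2180.0
```

View pics/s2.png

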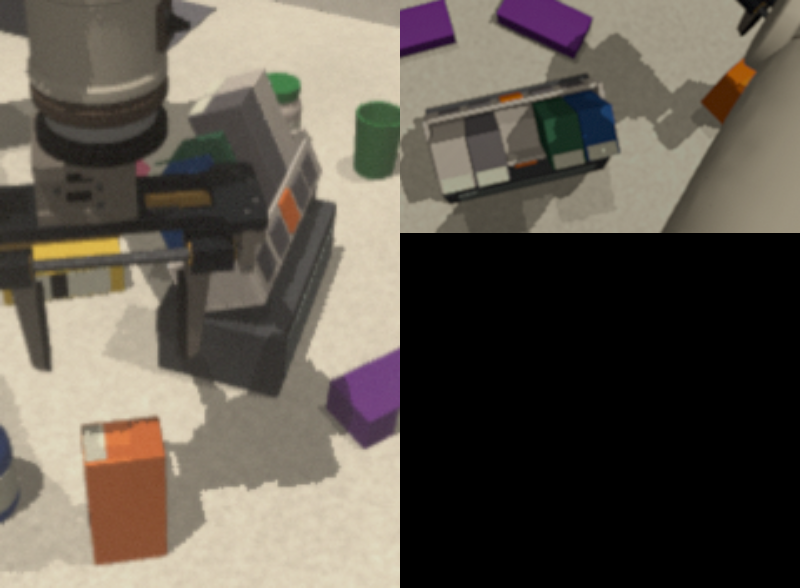

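The gap runs from about +25.8 to -24.3 (50 mm) with the label at its centre. Now picking up the orange carton.

```bash
python3 - <<'E'
from arm import *
robot.move_l((OT+[0,0,82]).tolist(),velocity=130)
robot.move_gripper(45,40); robot.dwell(.1); st("grip")
robot.move_l((OT+[0,0,335]).tolist(),velocity=180); st("lift")
G=grip_R(TR)
robot.move_to(tp(0,0.5,290),G); st("over")
robot.dwell(.2)
robot.move_l(tp(0,0.5,235),velocity=120); s=st("pre")
R,t=TR,np.array(s["tool_pos"])
# measure the carton in hand: offsets along tray axes, and yaw about tool axis
P={n:optics.camera(n) for n in("side","top")}
V=[];O=[]
for n,v in P.items():
    ds=outline_of(v,"carton_orange"); print(n,[(d["extent"],round(d["confidence"],2)) for d in ds])
im=np.hstack([cv2.resize(P["side"]["color"][40:290,170:340],(400,588)),np.vstack([cv2.resize(P["top"]["color"][60:260,160:360],(400,400)),np.zeros((188,400,3),np.uint8)])])
cv2.imwrite("pics/s3.png",im[...,::-1])
E
```

```text
grip t19.6 tray [ -27.3 -306.5  -12.4] F [ 0.6 -0.1  0.8] open 59.7 grip 39.8
lift t21.1 tray [  78.4 -306.1  215.5] F [ 0.5 -0.4 -1.4] open 60.0 grip 39.8
over t22.4 tray [ 4.000e-01 -1.000e-01  2.902e+02] F [ 1.   0.1 -1.1] open 59.8 grip 39.8
pre t23.2 tray [  0.3   0.4 235.4] F [ 0.1  0.2 -1.1] open 59.6 grip 39.8
side [([215.4, 74.0, 56.6, 67.2], 0.66)]
top [([261.0, 195.6, 16.2, 13.5], 0.55)]
```

View pics/s3.png

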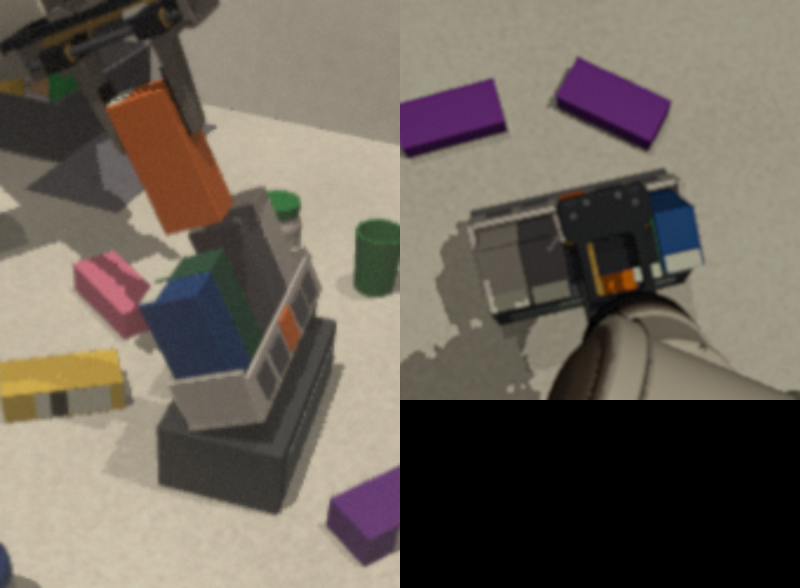

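The carton is held straight, strip forward (side 125,95), square above the gap. Inserting it with force checks.

```bash
python3 - <<'E'
from arm import *
ok=True
for z,v in((205,80),(170,80),(130,80),(112,60),(97,50),(89,30),(85,20)):
    robot.move_l(tp(0,.5,z),velocity=v); s=st("z%d"%z)
    F=np.array(s["ft_force"])@TR
    if np.linalg.norm(F)>10: print("STOP"); ok=False; break
if ok:
    robot.move_l(tp(-3.3,.5,84.5),velocity=20); st("x")
    for z in(83.5,82.5,81.5,80.5):
        robot.move_l(tp(-3.3,.5,z),velocity=15); s=st("z")
        if (np.array(s["ft_force"])@TR)[2]>3: break
E
```

```text
z205 t23.9 tray [  0.    0.6 205. ] F [-0.1 -0.2 -0.7] open 60.1 grip 39.8
z170 t24.5 tray [  0.3   0.4 170.3] F [ 0.1  0.2 -0.7] open 59.6 grip 39.8
z130 t25.1 tray [  0.3   0.4 130.3] F [ 0.  -0.3 -1.1] open 59.6 grip 39.8
z112 t25.6 tray [ -0.4   0.7 111.5] F [-1.1  0.6  0.2] open 60.1 grip 39.8
z97 t26.0 tray [-0.4  0.7 96.6] F [-1.4  0.1 -1. ] open 59.7 grip 39.8
z89 t26.4 tray [-0.2  0.6 88.8] F [-0.6  0.1 -1.3] open 59.9 grip 39.8
z85 t26.8 tray [-0.2  0.6 84.9] F [-0.8 -0.2 -0.9] open 59.8 grip 39.8
x t27.1 tray [-3.5  0.5 84.5] F [-0.3 -0.1 -1.4] open 60.0 grip 39.8
z t27.4 tray [-3.3  0.5 83.5] F [ 0.1  0.6 -0.8] open 60.0 grip 39.8
z t27.6 tray [-3.3  0.5 82.4] F [ 1.  -0.3 -1.1] open 59.7 grip 39.8
z t27.9 tray [-2.9  0.4 82.1] F [-1.9 -0.1  6.1] open 60.0 grip 39.9
```

Floor contact at z≈82, as expected. I'll release, retreat clear and check every carton's seating, with roll left free in the fit.

```bash
python3 - <<'E'
from arm import *
robot.move_gripper(88); robot.move_l(tp(-3.3,.5,175),velocity=150)
robot.move_l(tp(-3.3,.5,250),velocity=250); s=st("out")
robot.move_joints([-84.746, 9.076, 91.501, 0, 79.423, -12.038]); robot.dwell(.3); s=st("home")
P={n:optics.camera(n) for n in("side","top")}
N=["carton_white","carton_grey","carton_orange","carton_green","carton_blue"]; Y=[85.1,45.8,.5,-44.3,-84.9]
V=[];O=[]
for n,bx in(("side",(200,95,330,270)),("top",(170,125,330,240))):
    v=View(P[n],bx); ob=[]; c0=v.project([TT+TR@[-4,y,90] for y in Y])
    for i,nm in enumerate(N):
        m=best_mask(P[n],nm,c0[i])
        if m is None: print("miss",n,nm)
        else: ob.append(((i+1,),v.crop(m)))
    V.append(v);O.append(ob)
def boxes(q):
    B=[b for b in row_boxes([564.8,-10.5,.123,0,0,0,0]) if b[0]>4]
    B=[(b[0]+5,)+b[1:] for b in B]
    for i in range(5):
        y,z,roll=q[i],q[5+i],q[10+i]
        B.append((i+1,TR@Ro.from_euler('x',roll,degrees=True).as_matrix(),TT+TR@[-4,y,z],(-30,-20,0),(30,20,130)))
    return B
q=np.r_[Y,[0]*10]
for _ in range(4): q,c=fit(V,O,boxes,q,[3]*5+[3]*5+[2]*5)
print("y",q[:5].round(1),"z",q[5:10].round(1),"roll",q[10:].round(1),c)
for nm,h in(("softener",122),("powder_tub",100),("scoop_cup",85)):
    print(nm,[(ray_at(P["top"],d["extent"][0]+d["extent"][2]/2,d["extent"][1]+d["extent"][3]/2,h/2).round(0),round(d["confidence"],2)) for d in outline_of(P["top"],nm)])
im=np.hstack([cv2.resize(P["side"]["color"][100:270,200:330],(400,523),interpolation=2),np.vstack([cv2.resize(P["top"]["color"][130:240,170:330],(400,275),interpolation=2),cv2.resize(P["top"]["color"][80:260,80:440],(400,200)),np.zeros((48,400,3),np.uint8)])])
cv2.imwrite("pics/s4.png",im[...,::-1])
E
```

```text
out t29.7 tray [ -3.5   0.4 249.5] F [0.2 0.8 0.5] open 88.1 grip 0.0
home t32.1 tray [-367.4 -486.   292.5] F [0.2 0.4 0.7] open 87.9 grip 0.0
y [ 86.5  46.   -0.6 -43.9 -85.1] z [-0.1 -0.9  0.1 -0.1 -1. ] roll [ 0.1  0.5  0.7 -0.   0.7] 699.0
softener [(array([ 452., -333.]), 0.89)]
powder_tub [(array([461., 301.]), 0.77)]
scoop_cup [(array([605., 317.]), 0.56)]
```

View pics/s4.png

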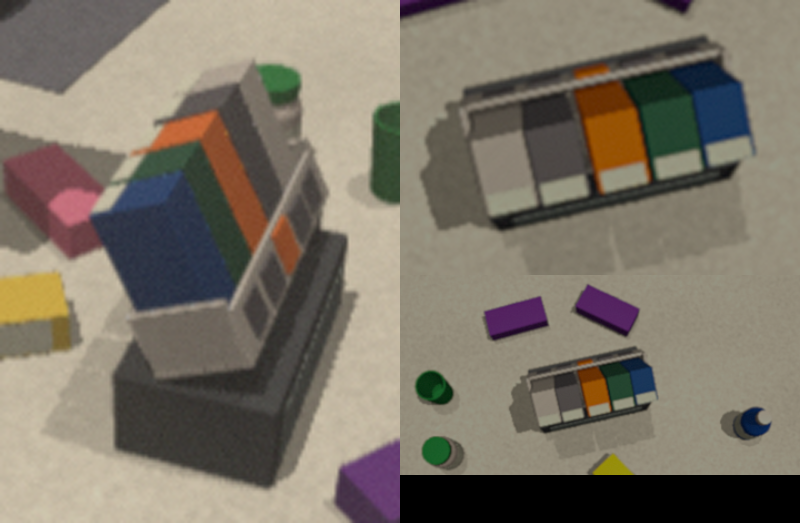

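The orange carton is fully down at the orange tab (top view 610,130), with its white strip to the front. All five cartons are upright and level, and the bottle, tub and cup haven't moved. Handing in.

```bash
python3 -c "
from plant import robot
print(robot.close_job())"
```

```text
the job is handed in; nothing more can be done
None
```

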